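# Pack the grooming case

## Robot

A 6-joint arm with a two-finger parallel gripper is mounted at the origin on the work surface. World frame = base frame: x ahead of the robot, y to its left, z up, the work surface at z = 0. Lengths are in m, angles in rad, forces in N, time in s.
With the tool pointing down it reaches from about 0.35 to 0.85 m from the base axis. Payload 8.1 kg.
Tool frame: the origin (TCP) lies midway between the tips of the shut fingers; the grasp point (between the pads) lies 19 mm behind it; z points along the fingers, y is the line along which they close (so a half turn about z gives the same grasp; the last joint's range is limited). The gripper opens to 85 mm and grips with 20 to 120 N. Pads are 22 mm wide; open, the fingers measure 114 mm over their backs; the gripper's body (76 mm by 85 mm) begins 54 mm behind the grasp point. The pads swing forward as they close: fully open they stand 13 mm farther back than shut.
Start: joints at [-0.085, 0.13, 1.488, -0, 1.523, -0.085], TCP at [0.6, 0, 0.231] pointing down, gripper open.
Joint ranges: [-2.96, 2.96], [-0.89, 2.26], [0.02, 2.5], [-1.34, 4.48], [0, 2.73], [-2.66, 2.66]. Speed limits (rad/s): [2.39, 2.39, 2.79, 3.14, 3.14, 3.14].

## Interface

Orientations are given as [roll, pitch, yaw] about the fixed x, y, z axes, in that order (R = Rz(yaw) Ry(pitch) Rx(roll)).
In Python, from bench import manip gives the robot as it stands. The module is installed in compiled form; this text tells all that it offers. Calls block until the motion is done:
- manip.move_to(position, orientation): joint-space move of the TCP to a pose.
- manip.servo_line(position, frame=None, velocity=0.15): straight line of the TCP; frame=None keeps the orientation; velocity is the mean speed in m/s.
- manip.move_joints(angles): joint-space move.
- manip.set_gripper(opening, effort=None): finger opening in m; effort is the grip in N (None keeps the last); returns when the fingers have stopped.
- manip.pause(seconds).
- manip.ik(position, orientation): joint angles nearest the present ones, or None.
- manip.read_camera(name): name is "scene" or "side" or "wrist"; returns a dict with "pixels" (420x560x3 uint8, red, green, blue), "depth" (420x560 float32, m along the optical axis (not along the pixel's ray), 0 where there is no reading), "fx", "fy", "cx", "cy" (pixels), "rvec" (rotation vector, rad) and "tvec" (3), from world to camera coordinates, as OpenCV has them. Camera axes: x right, y down, z forward; pixel columns grow to the right and rows downward; lengths in m; the calibration is good to about 2 mm. A picture is of the moment at which its call begins.
A pose or a line that the arm cannot do raises manip.Unreachable and nothing moves.
- manip.job_done(): hands the job in; it is judged then, once.
Trained networks look in a picture, given as the dict that the camera call returned (one of the last four; its "shot" number tells which), for a name from the list of things; names that differ only in an ending like _2 or _b are one class to them, and where a whole thing is asked for, a point or a joint stands for the part that bears it (a point fixed in the world has none). Each returns a list of dicts, best first, with "score" (0 to 1); they miss things now and then, are a little off and sometimes report something else, mostly with a low value. They report only what shows in the picture. A call takes as long as a camera call. They do not tell look-alikes from the thing itself.
- manip.cut_out(picture, name): "region" (420x560 bool, what is visible of it).
- manip.mark_of(picture, name): "xyz" ([x, y, z] in m, in world coordinates, good to about 4 mm: a listed point, or the origin of a listed thing).
Readings, each from a call of its own:
- manip.get_time(): time.
- manip.get_joint_pos(): joint angles.
- manip.get_joint_vel(): joint speeds.
- manip.get_joint_torque(): joint torques, N m.
- manip.get_ee_pos(): TCP position.
- manip.get_orientation(): TCP orientation.
- manip.get_force(): force on the tool from outside, world axes, zero at the start.
- manip.get_wrist_torque(): the same for the moment, N m.
- manip.get_grip_width(): finger opening in m.
- manip.get_grasp_force(): force on a finger pad.
Only numpy, scipy, OpenCV 4.12 (cv2) and the standard library are available. Lean on these libraries where they do the work, as an engineer would, in place of code of your own. Each camera call takes 0.05 s, during which the arm holds its last target. There are 200 camera calls.

## Task

Pack the open travel case: press the two cream jars and whichever of the hairbrush, hand mirror and beard trimmer are out on the table into their own shaped cutouts in the insert, until each is fully down on the floor of its cutout. Screw the caps of both jars tight (clockwise to the stop); a jar in its cutout is kept from turning. Leave the other things on the table where they are.

Things in the scene. Friction and masses are not known exactly. Their poses are not given: they have to be found in the camera images.
- case: open travel case fixed to the table, 228 x 348 mm, rigid grey insert with its top 27 mm above the table. Origin: centre of the base at table height; x towards its lid (lying open on the far side), z up. Five cutouts 15 mm deep, with 1.8 mm (y) and 3 mm (x) of play on each side of their items: from -y to +y hairbrush, mirror, trimmer (each along x), then big jar (-x end) and small jar (+x end)
- brush: light wooden hairbrush lying bristles down, 176 mm long, 25 mm thick throughout. Rectangular head 80 x 52 mm (x from 16 to 96 mm), straight handle 20 mm wide (x from -80 to 16 mm). Origin on the underside at the middle of the handle's width, near the neck, at the balance point: grip here (across y, 20 mm wide) and to press. x points to the head end, z up. 0.08 to 0.15 kg
- mirror: dark wooden hand mirror lying glass up, 172 mm long: round head 72 mm across and 18 mm thick, centred at x = 52 mm; straight handle 20 mm wide, 25 mm thick (x from -84 to 20 mm). Origin on the underside in the middle of the handle's width, at the balance point near the neck: grip here (across y) and to press. x points to the head, z up. 0.09 to 0.18 kg
- trimmer: black beard trimmer lying flat, 170 mm long: body 38 mm wide and 25 mm thick (x from -85 to 55 mm), steel cutter head 48 mm wide and 20 mm thick (x from 55 to 85 mm). Origin on the underside, in the middle of length and width, at the balance point: a good place to grip (across y) and to press. x points to the cutter, z up. 0.11 to 0.22 kg
- big_jar: larger cream jar: square white ceramic body 64 x 64 mm, 30 mm high, with a round aluminium screw cap 54 mm across and 20 mm high on top (from 30 to 50 mm above the underside). Origin: centre of the underside, z up, x and y along the sides. It fits its cutout in any of four quarter turns. Lift and press it by the cap
- big_jar_cap (a joint): angle of the larger jar's captive screw cap: 0 is tight (at its stop), growing anticlockwise seen from above as it unscrews, up to 3 rad. It turns stiffly (0.08 N m), stays where left, neither rises nor comes off. When tight, the dark line on the cap meets the dark tick on the jar's +x edge. A loose jar turns with its cap
- small_jar: smaller cream jar: square white ceramic body 50 x 50 mm, 30 mm high, with a round aluminium screw cap 42 mm across and 20 mm high on top (from 30 to 50 mm above the underside). Origin: centre of the underside, z up, x and y along the sides. It fits its cutout in any of four quarter turns. Lift and press it by the cap
- small_jar_cap (a joint): angle of the smaller jar's captive screw cap: 0 is tight (at its stop), growing anticlockwise seen from above as it unscrews, up to 3 rad. It turns stiffly (0.08 N m), stays where left, neither rises nor comes off. When tight, the dark line on the cap meets the dark tick on the jar's +x edge. A loose jar turns with its cap
- brush_home (a point): where the origin of brush lies when home: on its cutout's floor, 12 mm above the table, axes as the case's. The head points to the case's +x. Two sprung rubber nubs face each other across the cutout here: the brush laid in rests on them about 8 mm above the floor; pushed down with 6 to 15 N at its origin it slips between them and is held
- mirror_home (a point): where the origin of mirror lies when home: on its cutout's floor, 12 mm above the table, axes as the case's. The head points to the case's -x. Two sprung rubber nubs face each other across the cutout here: the mirror laid in rests on them about 8 mm above the floor; pushed down with 6 to 15 N at its origin it slips between them and is held
- trimmer_home (a point): where the origin of trimmer lies when home: on its cutout's floor, 12 mm above the table, axes as the case's. The head points to the case's +x. Two sprung rubber nubs face each other across the cutout here: the trimmer laid in rests on them about 8 mm above the floor; pushed down with 6 to 15 N at its origin it slips between them and is held
- big_jar_home (a point): where the origin of big_jar lies when home: centre of its square cutout's floor, 12 mm above the table, axes along the cutout's sides, as the case's. Two sprung rubber nubs face each other here: the jar laid in rests on them about 8 mm above the floor; pushed down with 6 to 15 N it slips between them and is held. If one side catches, push on the high side
- small_jar_home (a point): where the origin of small_jar lies when home: centre of its square cutout's floor, 12 mm above the table, axes along the cutout's sides, as the case's. Two sprung rubber nubs face each other here: the jar laid in rests on them about 8 mm above the floor; pushed down with 6 to 15 N it slips between them and is held. If one side catches, push on the high side
- candle: glass candle jar with brass lid, 68 mm across, 65 mm tall, a loose bystander to be left where it is; origin at the centre of its underside
- comb: flat dark wooden comb 150 x 32 x 6 mm, a loose bystander to be left where it is; origin at the centre of its underside
- ring_dish: blue ceramic dish 90 mm across, 25 mm high, a loose bystander to be left where it is; origin at the centre of its underside
- scent: green glass scent bottle 48 mm across, 85 mm tall, a loose bystander to be left where it is; origin at the centre of its underside
There are look-alikes about, which are no part of the job. Several things have the shape of the brush; the one meant has the colours described above.

How it is judged:
By the outcome, as a careful person would: the job done as asked, in the order asked, and still so for the second after the job is handed in, with the robot touching nothing.
Of brush, mirror, trimmer only 2 to 3 are there at a start; the rules pass over those that are not, and their reading is None.
At some moment in a run one of brush, mirror, trimmer, big_jar, small_jar may be knocked a few centimetres aside while the robot is not near it.
Once in a run the grip may slacken for a moment while it holds something.
It also fails if it takes over 210 s, if anything falls off the work surface, if the arm or the gripper's body presses on something with over 40 N, if the wrist force passes 120 N, or if a joint passes its speed limit or range.

## Working session

There is one attempt and no reset: what is moved stays moved. The work goes in short steps, each a Python script; the robot and the scene stay as the last script left them, time stands still between calls to the robot, and variables do not carry over. Pictures are saved under pics/ and viewed, at most 14 in all, crops included, and the job is handed in when it is done.

```bash
mkdir -p pics
cat > h.py <<'E'
from bench import manip as m
import numpy as np, cv2
def cam(p):
    R=cv2.Rodrigues(np.array(p["rvec"],float))[0]; t=np.array(p["tvec"],float).ravel(); return R,t
def cloud(p):
    R,t=cam(p); d=p["depth"].astype(float); v,u=np.mgrid[:420,:560]
    X=np.stack([(u-p["cx"])/p["fx"]*d,(v-p["cy"])/p["fy"]*d,d],-1)
    W=(X-t)@R; W[d<=0]=np.nan; return W
def proj(p,X):
    R,t=cam(p); c=np.atleast_2d(X)@R.T+t
    return np.stack([c[:,0]/c[:,2]*p["fx"]+p["cx"],c[:,1]/c[:,2]*p["fy"]+p["cy"]],-1)
def save(n,p): cv2.imwrite("pics/"+n,cv2.cvtColor(p["pixels"] if isinstance(p,dict) else p,cv2.COLOR_RGB2BGR))
E
python3 - <<'E'
from h import *
S=m.read_camera("scene"); D=m.read_camera("side")
save("s0.png",S); save("d0.png",D)
for nm,p in(("scene",S),("side",D)):
    R,t=cam(p); print(nm,"cam at",(-R.T@t).round(3))
    for n in "case brush mirror trimmer big_jar small_jar candle comb ring_dish scent".split():
        W=cloud(p)
        for c in m.cut_out(p,n)[:4]:
            if c["score"]<.2: continue
            r=c["region"]; q=W[r]; v,u=np.nonzero(r)
            print(n,"%.2f"%c["score"],r.sum(),"px",int(u.mean()),int(v.mean()),np.nanmedian(q,0).round(3),"ztop %.3f"%np.nanpercentile(q[:,2],95), p["pixels"][r].mean(0).astype(int))
    for n in "brush_home mirror_home trimmer_home big_jar_home small_jar_home case brush mirror trimmer big_jar small_jar".split():
        print(n,[(np.round(c["xyz"],3).tolist(),round(c["score"],2)) for c in m.mark_of(p,n)[:3]])
print(m.get_time())
E
```

```text
scene cam at [ 1.493 -0.395  1.222]
case 0.83 15227 px 323 261 [0.7   0.061 0.012] ztop 0.030 [126 122 114]
brush 0.95 499 px 127 219 [ 0.321 -0.434  0.025] ztop 0.030 [ 19 148 134]
brush 0.76 686 px 150 276 [ 0.567 -0.414  0.025] ztop 0.030 [161 116  67]
trimmer 0.76 648 px 207 257 [ 0.557 -0.246  0.024] ztop 0.030 [75 75 74]
trimmer 0.54 658 px 235 303 [ 0.759 -0.225  0.061] ztop 0.069 [165 138  93]
big_jar 0.84 427 px 193 211 [ 0.375 -0.235  0.034] ztop 0.054 [190 182 167]
small_jar 0.58 272 px 333 169 [0.373 0.264 0.031] ztop 0.052 [208 198 182]
candle 0.86 639 px 235 302 [ 0.759 -0.224  0.062] ztop 0.069 [166 139  93]
comb 0.89 446 px 122 284 [ 0.544 -0.499  0.006] ztop 0.011 [59 33 21]
comb 0.26 654 px 206 256 [ 0.548 -0.246  0.024] ztop 0.029 [81 78 76]
ring_dish 0.66 454 px 422 209 [0.633 0.452 0.014] ztop 0.026 [ 71 104 128]
ring_dish 0.50 15337 px 323 261 [0.7   0.062 0.012] ztop 0.030 [126 122 113]
ring_dish 0.22 213 px 192 207 [ 0.368 -0.234  0.049] ztop 0.055 [165 160 149]
scent 0.88 364 px 168 313 [ 0.719 -0.4    0.056] ztop 0.086 [ 74 103  50]
brush_home [([0.559, -0.0
[... 1272 characters left out ...]
 0.006 [81 52 32]
ring_dish 0.96 1225 px 149 336 [0.646 0.443 0.013] ztop 0.024 [ 77  93 105]
scent 0.54 158 px 267 148 [ 0.688 -0.382  0.027] ztop 0.063 [ 78 110  57]
brush_home [([0.562, -0.061, 0.013], 0.94), ([0.599, 0.183, 0.009], 0.53), ([0.64, 0.446, -0.002], 0.24)]
mirror_home [([0.562, 0.023, 0.014], 0.95)]
trimmer_home [([0.744, -0.22, -0.002], 0.24)]
big_jar_home [([0.493, 0.172, 0.009], 0.85)]
small_jar_home [([0.595, 0.183, 0.009], 0.74)]
case [([0.556, 0.057, 0.001], 0.61)]
brush [([0.516, -0.412, -0.003], 0.87)]
mirror []
trimmer [([0.545, -0.249, -0.001], 0.97)]
big_jar [([0.354, -0.231, -0.002], 0.93), ([0.562, -0.059, 0.013], 0.6)]
small_jar [([0.358, 0.27, 0.0], 0.87)]
2.2
```

View pics/s0.png

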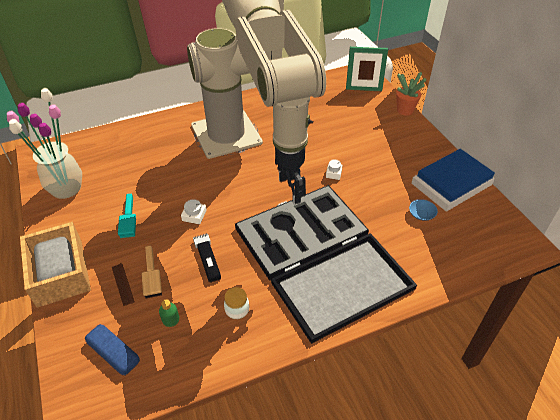

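View pics/d0.png

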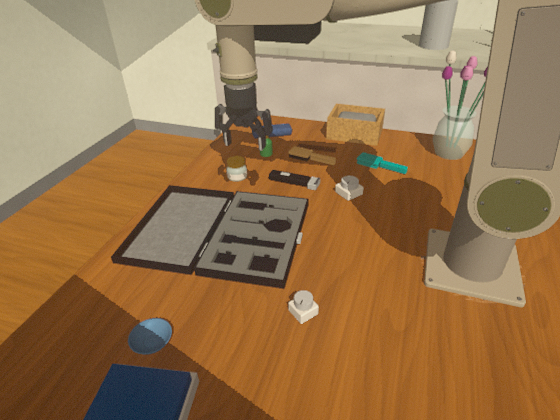

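Scene picture: light wooden brush at (150,275), teal look-alike at (127,217), dark comb at (122,284). The trimmer is at (207,257), the big jar at (193,211) and the small jar at (334,169). No mirror shows in either view. Brush candidates are the teal one, the light wooden one and the comb, and I choose light wood at (150,275). Next I survey closely with the wrist camera.

Run:
```python
from h import *
import pickle
o=m.get_orientation(); print(o)
P={}
for n,xy in dict(case=(.53,.06),sj=(.36,.27),bj=(.36,-.23),tr=(.545,-.245),br=(.53,-.41)).items():
    z=.36 if n=="case" else .26
    for k in range(3):
        try: m.move_to([xy[0],xy[1],z-.04*k],o); break
        except m.Unreachable: print("unreach",n,z-.04*k)
    p=m.read_camera("wrist"); P[n]=p
    R,t=cam(p); print(n,m.get_ee_pos(),"cam",(-R.T@t).round(3),m.get_time())
    for nm in dict(case=["case"],sj=["small_jar"],bj=["big_jar"],tr=["trimmer"],br=["brush"])[n]:
        print([(np.round(c["xyz"],3).tolist(),round(c["score"],2)) for c in m.mark_of(p,nm)[:3]])
        c=m.cut_out(p,nm)
        if c: P[n+"_r"]=c[0]["region"]; print(nm,c[0]["score"],c[0]["region"].sum())
    if n=="case":
        for nm in "brush_home mirror_home trimmer_home big_jar_home small_jar_home".split(): print(nm,[(np.round(c["xyz"],3).tolist(),round(c["score"],2)) for c in m.mark_of(p,nm)[:2]])
pickle.dump(P,open("P.pkl","wb"))
T=[cv2.resize(P[n]["pixels"],(400,300)) for n in("sj","bj","tr","br")]
save("t1.png",np.vstack([np.hstack(T[:2]),np.hstack(T[2:])])); save("c1.png",P["case"])
```

```text
[-3.14158746e+00 -2.71113985e-05  1.57083190e+00]
case [0.52986234 0.05964375 0.358139  ] cam [0.53  0.14  0.503] 2.925
[([0.554, 0.059, -0.0], 0.83), ([0.544, -0.243, 0.0], 0.68)]
case 0.98 90894
brush_home [([0.559, -0.056, 0.012], 0.93)]
mirror_home [([0.564, 0.018, 0.011], 0.75), ([0.56, -0.058, 0.012], 0.22)]
trimmer_home [([0.552, 0.103, 0.013], 0.8)]
big_jar_home []
small_jar_home [([0.594, 0.183, 0.012], 0.78), ([0.359, -0.235, 0.003], 0.25)]
sj [0.36118123 0.26958134 0.26084487] cam [0.36  0.35  0.405] 4.4333
[([0.361, 0.271, -0.001], 0.72)]
small_jar 0.87 2249
bj [ 0.3604319  -0.22934651  0.2600108 ] cam [ 0.36  -0.149  0.404] 6.4
[([0.356, -0.232, 0.0], 0.79)]
big_jar 0.66 3716
tr [ 0.54430123 -0.24491253  0.26011212] cam [ 0.544 -0.165  0.403] 7.3167
[([0.543, -0.244, 0.002], 0.6)]
trimmer 0.7 6206
br [ 0.52979655 -0.40981935  0.26036425] cam [ 0.529 -0.331  0.404] 8.1667
[([0.52, -0.408, -0.003], 0.94), ([0.268, -0.431, 0.004], 0.59)]
brush 0.62 5252
```

View pics/t1.png

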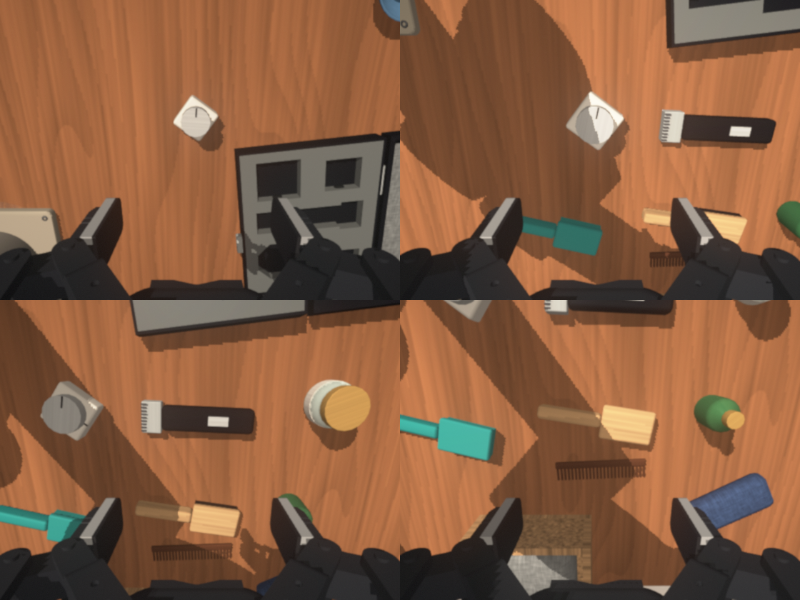

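View pics/c1.png

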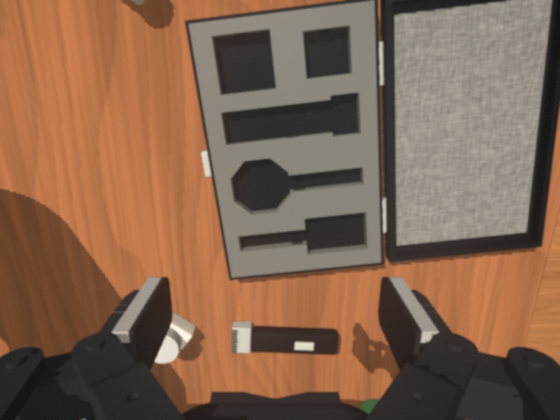

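Crops show: small jar, big jar (cap line unaligned), trimmer with cutter towards -x, light wooden brush at lower right crop (600,420) distinct from the teal one. Case image: five cutouts, big jar (245,62), small jar (327,52), trimmer (290,118), mirror (295,185, empty), brush (305,235). Now I take exact measurements from depth.

```bash
cat >> h.py <<'E'
def blob(p,zlo,zhi,near,rad):
    """minAreaRect of the cloud points in a height band and radius about 'near' (world, m)"""
    W=cloud(p); d=np.hypot(W[...,0]-near[0],W[...,1]-near[1])
    mk=((W[...,2]>zlo)&(W[...,2]<zhi)&(d<rad)).astype(np.uint8)
    n,l,s,c=cv2.connectedComponentsWithStats(mk)
    k=1+np.argmax(s[1:,4]); q=W[l==k]
    r=cv2.minAreaRect((q[:,:2]*1000).astype(np.float32))
    return r,q
E
python3 - <<'E'
from h import *
import pickle
P=pickle.load(open("P.pkl","rb"))
print("f",P["case"]["fx"])
def f(n,*a):
    try:
        r,q=blob(*a); print(n,np.round(r[0],1),np.round(r[1],1),round(r[2],1),"z med %.4f n %d"%(np.median(q[:,2]),len(q)))
    except Exception as e: print(n,e)
f("insert",P["case"],.022,.032,(.555,.06),.25)
for n,xy,rad in(("bj",(.494,.174),.06),("sj",(.597,.183),.05),("tr",(.555,.103),.11),("mi",(.55,.02),.11),("br",(.57,-.058),.11)):
    f("hole "+n,P["case"],.005,.020,xy,rad)
f("hole-sj view: bj",P["sj"],.005,.020,(.494,.174),.06)
f("hole-sj view: sj",P["sj"],.005,.020,(.597,.183),.05)
f("SJ cap",P["sj"],.044,.056,(.36,.27),.05); f("SJ body",P["sj"],.022,.04,(.36,.27),.05)
f("BJ cap",P["bj"],.044,.056,(.357,-.231),.06); f("BJ body",P["bj"],.022,.04,(.357,-.231),.06)
f("TR body",P["tr"],.0225,.03,(.544,-.244),.1); f("TR all",P["tr"],.012,.03,(.544,-.244),.12)
f("BR all",P["br"],.017,.03,(.53,-.41),.13)
r,q=blob(P["br"],.017,.03,(.53,-.41),.13)
# axis of handle: points far from head
x=q[:,:2]; c=x.mean(0); u=np.linalg.svd(x-c,full_matrices=False)[2][0]; u*=np.sign(u[0]); s=(x-c)@u
E=np.sort(s)[[20,-20]]; print("brush axis",np.degrees(np.arctan2(u[1],u[0])),"len",E)
h=x[s<E[0]+.085]; ch=h.mean(0); uh=np.linalg.svd(h-ch,full_matrices=False)[2][0]; uh*=np.sign(uh[0]); print("handle",ch,np.degrees(np.arctan2(uh[1],uh[0])),"tail", ch+uh*((h-ch)@uh).min(), "origin", ch+uh*((h-ch)@uh).min()+uh*.080)
E
```

```text
f 360.6325606566968
insert [554.5  58.5] [244.6 349.3] 6.5 z med 0.0285 n 30212
hole bj [492.4 172.7] [70.3 67.7] 6.6 z med 0.0133 n 3237
hole sj [594.7 184.6] [55.2 53.7] 6.5 z med 0.0135 n 2043
hole tr [551.1 102.1] [176.6  51.4] 6.8 z med 0.0136 n 4540
hole mi [560.5  19.4] [178.6  73.7] 6.4 z med 0.0137 n 3541
hole br [570.  -62.2] [182.8  51.9] 7.3 z med 0.0140 n 2839
hole-sj view: bj [494.3 169.8] [68.6 63.8] 6.7 z med 0.0140 n 2890
hole-sj view: sj [597.9 181.6] [50.4 48.8] 6.5 z med 0.0142 n 1709
SJ cap [360.  273.3] [41.1 40.8] 1.0 z med 0.0515 n 1357
SJ body [359.7 273. ] [50.  50.2] 53.8 z med 0.0309 n 768
BJ cap [ 357.3 -230.2] [53.1 53.1] 48.3 z med 0.0515 n 2230
BJ body [ 357.5 -230.5] [64.1 63.8] 53.1 z med 0.0311 n 1195
TR body [ 561.3 -243.5] [ 37.4 138.1] 87.7 z med 0.0264 n 4255
TR all [ 546.1 -243.6] [ 48.3 169.7] 87.0 z med 0.0258 n 5889
BR all [ 527.9 -410.9] [ 52.5 176.3] 80.9 z med 0.0263 n 5191
brush axis -8.92927982263157 len [-0.10450802  0.06780777]
handle [ 0.48467613 -0.40261034] -9.110976386538187 tail [ 0.44107348 -0.39561776] origin [ 0.52006416 -0.40828554]
```

```bash
cat >> h.py <<'E'
def holes(p,zp=.027):
    """rectangles (mm) of the openings in the insert's top plane, largest first"""
    W=cloud(p); R,t=cam(p); C=-R.T@t
    rect=cv2.minAreaRect((W[(W[...,2]>.024)&(W[...,2]<.032)&(np.hypot(W[...,0]-.555,W[...,1]-.06)<.21)][:,:2]*1000).astype(np.float32))
    k=(zp-C[2])/(W[...,2]-C[2]); Q=C+k[...,None]*(W-C)
    e=np.array([np.cos(np.radians(6.5)),np.sin(np.radians(6.5))]); d=Q[...,:2]-[.5545,.0585]
    a=d@e; b=d@np.array([-e[1],e[0]])
    mk=((W[...,2]<.0215)&(abs(a)<.108)&(abs(b)<.168)).astype(np.uint8)
    n,l,s,c=cv2.connectedComponentsWithStats(mk); out=[]
    for i in range(1,n):
        if s[i,4]>800: out.append((s[i,4],cv2.minAreaRect((Q[l==i][:,:2]*1000).astype(np.float32))))
    return [o[1] for o in sorted(out,key=lambda o:o[1][0][1])]
E
python3 - <<'E'
from h import *
for yaw in (0,np.pi):
    m.move_to([.555 + (-.08 if yaw==0 else .08),.06,.33],[np.pi,0,yaw]); p=m.read_camera("wrist")
    R,t=cam(p); print("cam",(-R.T@t).round(4),"q",np.round(m.get_joint_pos(),2),m.get_time())
    W=cloud(p); print("table z",np.nanmedian(W[abs(W[...,2])<.006][:,2]),"top z",np.nanmedian(W[(W[...,2]>.024)&(W[...,2]<.032)][:,2]))
    for r in holes(p): print(np.round(r[0],1),np.round(r[1],1),round(r[2],2))
E
```

```text
cam [0.5543 0.0602 0.4739] q [ 0.02 -0.22  1.65 -0.    1.71  1.59] 10.3167
table z 0.001142030577027775 top z 0.028295050378421366
[566.5 -56.5] [174.2  53.7] 6.06
[560.1  22.1] [176.2  74.9] 6.21
[550.9 103.2] [174.2  50.6] 6.41
[492.9 172.6] [69.2 65.6] 6.45
[593.4 184.3] [55.2 52. ] 6.15
cam [0.5548 0.0604 0.4739] q [ 0.01  0.22  1.21  0.    1.71 -1.56] 13.0167
table z 0.0015418723657852009 top z 0.028255514176863207
[570.1 -57.8] [180.3  54.3] 6.53
[560.8  21.6] [176.2  74.8] 6.43
[551.5 102.1] [174.1  50.8] 6.84
[493.6 171.9] [69.1 65.6] 6.57
[594.1 183.7] [55.1 52.1] 6.61
```

```bash
cat >> h.py <<'E'
pi=np.pi
def dn(yaw): return [pi,0,(yaw+pi)%(2*pi)-pi]
def line(x,y,z,yaw=None,v=.12): m.servo_line([x,y,z],None if yaw is None else dn(yaw),v)
def fz(): return np.mean([m.get_force()[2] for _ in range(3)])
def lower(zend,flim,step=.001,v=.02):
    """go straight down from here to zend or until the force rises by flim; returns z, force rise"""
    p=np.array(m.get_ee_pos()); z=p[2]; m.pause(.15); f0=fz(); f=0
    while z>zend+1e-5:
        z=max(z-step,zend); m.servo_line([p[0],p[1],z],None,v); f=fz()-f0
        if abs(f)>flim: break
    return round(m.get_ee_pos()[2],4),round(f,1)
E
cat > flat.py <<'E'
from h import *
def pick(xy,th,g,w,measure,log=True):
    m.set_gripper(.08); m.move_to([xy[0],xy[1],.22],dn(th)); 
    p=m.read_camera("wrist"); xy,th=measure(p,xy,th); print("measured",np.round(xy,4),np.degrees(th))
    m.set_gripper(w+.024)
    m.move_to([xy[0],xy[1],.09],dn(th)); line(xy[0],xy[1],g,v=.08); m.set_gripper(w-.015,40)
    print("width",m.get_grip_width(),"force",m.get_grasp_force())
    line(xy[0],xy[1],.12); print("lifted width",m.get_grip_width(),"t",m.get_time())
    return xy,th
E
python3 - <<'E'
from flat import *
def meas(p,xy,th):
    r,q=blob(p,.012,.032,xy,.12); print(np.round(r[1],1),np.median(q[:,2]))
    a=np.radians(r[2]+(90 if r[1][1]>r[1][0] else 0)); a+=pi*round((th-a)/pi)
    assert abs(max(r[1])-170)<5 and abs(a-th)<.5
    return np.array(r[0])/1000,a
xy,th=pick((.5462,-.2436),np.radians(177.2),.008,.038,meas)
p=m.read_camera("wrist"); save("tr_held.png",p)
E
```

```text
[ 47.4 169.3] 0.02577211277434471
measured [ 0.5463 -0.2445] 176.08277130126953
width 0.03679793194828348 force 41.16094708442688
lifted width 0.0373319038991352 t 18.075
```

View pics/tr_held.png

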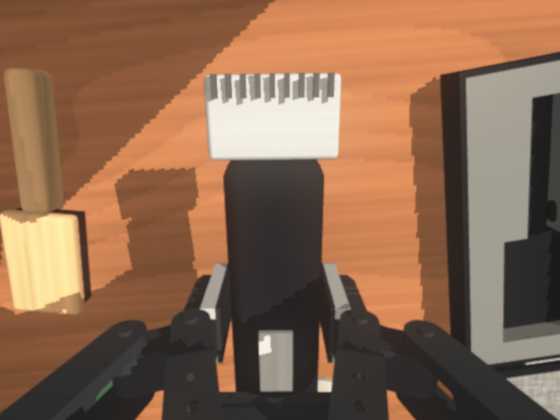

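The trimmer is gripped across its body with the cutter at (272,115) towards the camera. I measure how it sits in the hand, then carry it over the cutout.

```bash
cat >> flat.py <<'E'
def held(p,zmin):
    """pose of the held flat thing in the tool frame: front edge x, side centre y, yaw, pitch"""
    W=cloud(p); T=np.array(m.get_ee_pos()); yaw=m.get_orientation()[2]
    d=W-T; c,s=np.cos(yaw),np.sin(yaw)
    X=np.stack([c*d[...,0]+s*d[...,1],-s*d[...,0]+c*d[...,1],d[...,2]],-1)
    mk=(W[...,2]>zmin)&(X[...,0]>.022)&(X[...,0]<.13)&(abs(X[...,1])<.05)
    q=X[mk]; xs=np.arange(.025,.10,.005); r=[]
    for a in xs:
        k=q[(q[:,0]>=a)&(q[:,0]<a+.005)]
        if len(k)>30: r.append((a+.0025,(np.percentile(k[:,1],2)+np.percentile(k[:,1],98))/2,np.median(k[:,2]),np.ptp(np.percentile(k[:,1],[2,98]))))
    r=np.array(r); f=np.polyfit(r[:,0],r[:,1],1); b=r[r[:,3]<.042] if (r[:,3]<.042).sum()>2 else r
    print("front x %.4f"%np.percentile(q[:,0],99.5),"yaw deg %.2f y0 %.4f"%(np.degrees(f[0]),f[1]),"pitch %.2f"%np.degrees(np.polyfit(b[:,0],b[:,2],1)[0]),"top z rel tcp %.4f"%np.polyval(np.polyfit(b[:,0],b[:,2],1),0))
    return r
E
python3 - <<'E'
from flat import *
r=held(m.read_camera("wrist"),.1); print(r.round(4))
a=np.radians(6.45)
m.move_to([.5512,.1027,.14],dn(a)); print(m.get_grip_width(),np.round(m.get_joint_pos(),2),m.get_ee_pos(),m.get_time())
held(m.read_camera("wrist"),.1)
E
```

```text
front x 0.0856 yaw deg 0.40 y0 0.0002 pitch -1.89 top z rel tcp 0.0184
[[0.0275 0.0003 0.0172 0.0357]
 [0.0325 0.0003 0.0173 0.0357]
 [0.0375 0.0004 0.0173 0.0356]
 [0.0425 0.0004 0.0173 0.0356]
 [0.0475 0.0005 0.0173 0.0357]
 [0.0525 0.0005 0.0161 0.0338]
 [0.0575 0.0009 0.0123 0.0446]
 [0.0625 0.0007 0.0125 0.0455]
 [0.0675 0.0008 0.0125 0.0456]
 [0.0725 0.0008 0.0126 0.0454]
 [0.0775 0.0009 0.0127 0.0454]
 [0.0825 0.0009 0.0133 0.0453]
 [0.0875 0.0002 0.0124 0.0428]]
0.03743207012299538 [ 0.09  0.09  1.7  -0.    1.35  1.55] [0.55125687 0.10251983 0.13999166] 21.1583
front x 0.0850 yaw deg -2.73 y0 0.0030 pitch -5.96 top z rel tcp 0.0209
```

Run:
```python
from flat import *
p=m.read_camera("wrist"); save("tr2.png",p); print(held(p,.1).round(4)); print(m.get_grip_width())
```

```text
front x 0.0849 yaw deg -2.66 y0 0.0029 pitch -5.74 top z rel tcp 0.0208
[[ 0.0275  0.0005  0.0171  0.0355]
 [ 0.0325  0.0006  0.0171  0.0359]
 [ 0.0375  0.0008  0.0171  0.0356]
 [ 0.0425  0.0006  0.0171  0.0355]
 [ 0.0475  0.0008  0.0171  0.0356]
 [ 0.0525  0.0008  0.0156  0.0334]
 [ 0.0575  0.0011  0.0122  0.045 ]
 [ 0.0625  0.0011  0.0124  0.0454]
 [ 0.0675  0.0011  0.0124  0.0457]
 [ 0.0725  0.0011  0.0124  0.0455]
 [ 0.0775  0.0013  0.0127  0.0454]
 [ 0.0825  0.0012  0.0131  0.0451]
 [ 0.0875 -0.0078  0.0115  0.0259]]
0.03701763395700007
```

View pics/tr2.png

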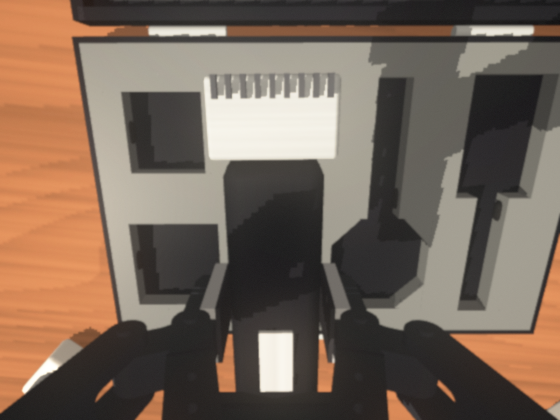

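The trimmer hangs level over its cutout with its cutter towards +x. Now I lower it, release it and press.

```bash
cat >> flat.py <<'E'
def place(xy,yaw,zc,w,zin=.042):
    m.move_to([xy[0],xy[1],.075],dn(yaw)); line(xy[0],xy[1],zin,v=.06)
    print("down",lower(zc,4),"w",m.get_grip_width(),"wrist",np.round(m.get_force(),1))
    m.set_gripper(w+.016); line(xy[0],xy[1],.13)
def press(xy,yaw,zstart=.055,zend=.036,flim=32):
    m.set_gripper(0.0,30); m.move_to([xy[0],xy[1],zstart],dn(yaw))
    print("press",lower(zend,flim,step=.001),"t",m.get_time()); line(xy[0],xy[1],.13)
E
python3 - <<'E'
from flat import *
a=np.radians(6.45)
place((.5512,.1025),a-.01,.0265,.038)
p=m.read_camera("wrist"); save("tr3.png",p)
W=cloud(p); q=W[(W[...,2]>.030)&(W[...,2]<.06)&(np.hypot(W[...,0]-.551,W[...,1]-.103)<.1)]
r=cv2.minAreaRect((q[:,:2]*1000).astype(np.float32)); print(r)
e=np.array([np.cos(a),np.sin(a)]); s=(q[:,:2]-[.5512,.1027])@e
for lo in np.arange(-.09,.09,.015):
    k=q[(s>lo)&(s<lo+.015)]; print(round(lo,3),len(k),np.median(k[:,2]).round(4) if len(k) else "")
print(m.get_time())
E
```

```text
down (np.float64(0.0264), np.float64(1.8)) w 0.0372104812770717 wrist [2.7 3.1 0.1]
((560.7728881835938, 104.36481475830078), (151.96017456054688, 180.2148895263672), 70.90149688720703)
-0.09 371 0.0442
-0.075 910 0.0445
-0.06 960 0.0444
-0.045 1016 0.0448
-0.03 1085 0.0447
-0.015 1159 0.0441
0.0 1204 0.0441
0.015 1289 0.044
0.03 1363 0.0439
0.045 1549 0.0412
0.06 1933 0.039
0.075 1346 0.0393
27.85
```

View pics/tr3.png

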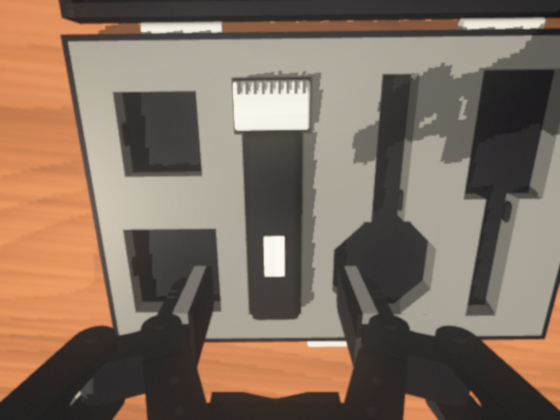

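The trimmer lies level in its cutout (272,200), resting on the nubs. Now the press.

```bash
cat >> flat.py <<'E'
def tops(p,c,a,L=.09,halfw=.012):
    W=cloud(p); e=np.array([np.cos(a),np.sin(a)]); d=W[...,:2]-np.array(c); s=d@e; v=d@np.array([-e[1],e[0]])
    return [(round(lo,3),round(float(np.median(k))*1000,1)) for lo in np.arange(-L,L,.03) for k in [W[...,2][(s>lo)&(s<lo+.03)&(abs(v)<halfw)&(W[...,2]<.09)]] if len(k)>20]
E
python3 - <<'E'
from flat import *
a=np.radians(6.45)
press((.5512,.1027),a)
print(tops(m.read_camera("wrist"),(.5512,.1027),a),m.get_time())
def meas(p,xy,th):
    r,q=blob(p,.017,.032,xy,.13); x=q[:,:2]; print(np.round(r[1],1),np.median(q[:,2]),"rgb",)
    b=np.radians(r[2]+(90 if r[1][1]>r[1][0] else 0)); b+=pi*round((th-b)/pi)
    assert abs(max(r[1])-176)<6 and abs(b-th)<.5
    u=np.array([np.cos(b),np.sin(b)]); n=np.array([-u[1],u[0]]); s=(x-np.array(r[0])/1000)@u
    h=x[(s<-.012)&(s>-.08)]; hc=h.mean(0); uh=np.linalg.svd(h-hc,full_matrices=False)[2][0]; uh*=np.sign(uh@u)
    o=np.array(r[0])/1000-.008*u; o=hc+uh*((o-hc)@uh); return o,np.arctan2(uh[1],uh[0])
xy,th=pick((.520,-.4083),np.radians(-9),.008,.020,meas)
held(m.read_camera("wrist"),.1)
E
```

```text
press (np.float64(0.0371), np.float64(10.3)) t 33.7167
[(np.float64(-0.06), 39.2), (np.float64(-0.03), 38.6), (np.float64(0.0), 38.2), (np.float64(0.03), 37.9), (np.float64(0.06), 33.3)] 34.7
[ 52.1 174.2] 0.026089291271176533 rgb
measured [ 0.5205 -0.409 ] -9.038617962361057
width 0.019145017980668068 force 40.34774601459503
lifted width 0.01886056665969558 t 40.9917
front x 0.0944 yaw deg 0.04 y0 0.0001 pitch -0.30 top z rel tcp 0.0176
```

Run:
```python
from flat import *
a=np.radians(6.45); c=(.5622,-.0584)
m.move_to([c[0],c[1],.14],dn(a)); print(m.get_grip_width()); held(m.read_camera("wrist"),.1)
place(c,a,.0265,.020)
p=m.read_camera("wrist"); save("br3.png",p); print(tops(p,c,a,L=.09,halfw=.008),m.get_time())
```

```text
0.018972222172390644
front x 0.0944 yaw deg 0.06 y0 0.0004 pitch -0.22 top z rel tcp 0.0175
down (np.float64(0.0274), np.float64(4.9)) w 0.019155967358798483 wrist [0.7 0.3 3.5]
[(np.float64(-0.09), 50.3), (np.float64(-0.06), 48.8), (np.float64(-0.03), 46.8), (np.float64(0.0), 44.4), (np.float64(0.03), 42.7), (np.float64(0.06), 40.6)] 48.75
```

View pics/br3.png

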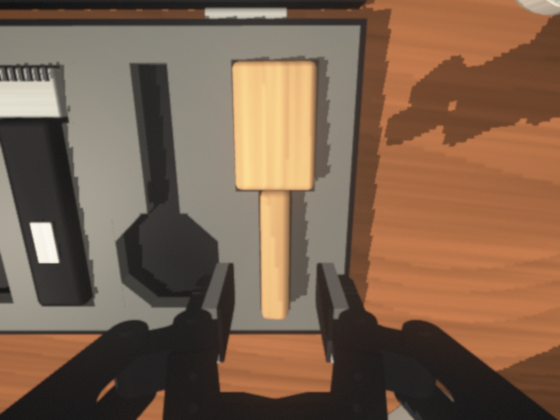

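The brush lies in its cutout (275,190), head slightly low on the nubs and well lined up. Press.

Run:
```python
from flat import *
a=np.radians(6.45); c=(.5622,-.0584)
press(c,a)
p=m.read_camera("wrist"); print(tops(p,c,a,L=.09,halfw=.008),m.get_time())
c=(.5512,.1027); m.move_to([c[0],c[1],.13],dn(a)); print(tops(m.read_camera("wrist"),c,a))
```

```text
press (np.float64(0.037), np.float64(9.8)) t 54.4917
[(np.float64(-0.06), 37.9), (np.float64(-0.03), 38.1), (np.float64(0.0), 38.0), (np.float64(0.03), 38.3), (np.float64(0.06), 38.3)] 55.475
[(np.float64(-0.06), 39.1), (np.float64(-0.03), 38.6), (np.float64(0.0), 38.3), (np.float64(0.03), 37.9), (np.float64(0.06), 33.3)]
```

```bash
cat > jar.py <<'E'
from flat import *
def jar(xy,th,dc,db,c,a,g=.031):
    """pick the jar by its cap (diameter dc, body db), put it in its cutout at c, press while held"""
    m.set_gripper(.08); m.move_to([xy[0],xy[1],.20],dn(th)); p=m.read_camera("wrist")
    r,_=blob(p,.044,.056,xy,.06); r2,q=blob(p,.022,.040,xy,.07)
    b=np.radians(r2[2]); b+=pi/2*round((th-b)/(pi/2)); xy=np.array(r[0])/1000
    print("cap",np.round(r[0],1),np.round(r[1],1),"body",np.round(r2[0],1),np.round(r2[1],1),np.degrees(b))
    assert abs(r2[1][0]-db*1000)<4 and abs(r2[1][1]-db*1000)<4
    xy=(np.array(r2[0])+r[0])/2000
    m.move_to([xy[0],xy[1],.10],dn(b)); line(xy[0],xy[1],g,v=.08); m.set_gripper(dc-.015,60)
    print("w",m.get_grip_width(),m.get_grasp_force()); line(xy[0],xy[1],.12); print("w",m.get_grip_width())
    m.move_to([c[0],c[1],.12],dn(a)); p=m.read_camera("wrist"); print("w over",m.get_grip_width(),"t",m.get_time())
    # held body as seen: corners' rectangle between z .10 and .13
    T=m.get_ee_pos(); r,q=blob(p,T[2]-.012,T[2]+.006,(c[0],c[1]),.06)
    print("held body",np.round(r[0],1),np.round(r[1],1),round(r[2],2),"want",c,np.degrees(a)); return p
E
python3 - <<'E'
from jar import *
a=np.radians(6.45); c=np.array((.5512,.1027)); e=np.array([np.cos(a),np.sin(a)])
press(c-.055*e,a,zend=.0365); m.move_to([c[0],c[1],.13],dn(a)); print(tops(m.read_camera("wrist"),c,a))
p=jar((.360,.273),np.radians(53.8),.042,.050,(.5937,.1840),a); save("sj.png",p)
E
```

```text
press (np.float64(0.037), np.float64(5.9)) t 61.55
[(np.float64(-0.06), 39.1), (np.float64(-0.03), 38.6), (np.float64(0.0), 38.3), (np.float64(0.03), 37.9), (np.float64(0.06), 33.3)]
cap [359.6 273.6] [41.  40.7] body [359.7 273.5] [49.7 50.1] 53.79066467285156
w 0.039805245503507315 60.35910487174988
w 0.039398593375333676
w over 0.04003914395998247 t 68.575
held body [607.1 186.5] [20.7 50.3] 5.93 want (0.5937, 0.184) 6.45
```

View pics/sj.png

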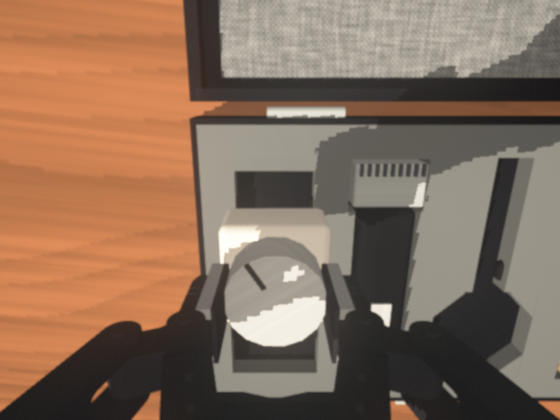

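The small jar is held squarely over its cutout, with body edge at (275,210) and cap at (275,290). Its small offset gets corrected as I lower and press.

```bash
cat >> jar.py <<'E'
def insert(c,a,zend=.0425):
    m.move_to([c[0],c[1],.085],dn(a)); line(c[0],c[1],.060,v=.06)
    p=np.array(m.get_ee_pos()); z=.060; m.pause(.15); f0=fz(); pr=[]
    while z>zend:
        z-=.001; m.servo_line([p[0],p[1],z],None,.02); f=fz()-f0; pr.append((round(z*1000),round(m.get_ee_pos()[2]*1000,1),round(f,1)))
        if f>35: break
    print(pr,"F",np.round(m.get_force(),1),"w",m.get_grip_width(),"t",m.get_time())
def level(p,c,a,db,dc):
    """heights of the four body corners and the cap, mm (camera reads 1.3 high)"""
    W=cloud(p); e=np.array([np.cos(a),np.sin(a)]); n=np.array([-e[1],e[0]]); d=W[...,:2]-np.array(c); x,y=d@e,d@n; z=W[...,2]
    h=db/2-.006; print("cap",[round(float(np.median(z[(abs(x-i*dc*.3)<.005)&(abs(y-j*dc*.3)<.005)&(z>.045)]))*1000,1) for i,j in((1,0),(-1,0),(0,1),(0,-1)) if ((abs(x-i*dc*.3)<.005)&(abs(y-j*dc*.3)<.005)&(z>.045)).sum()>5])
    print("corners",[(i,j,round(float(np.median(z[k]))*1000,1)) for i in(1,-1) for j in(1,-1) for k in[(abs(x-i*h)<.004)&(abs(y-j*h)<.004)] if k.sum()>5])
E
python3 - <<'E'
from jar import *
a=np.radians(6.45); e=np.array([np.cos(a),np.sin(a)]); n=np.array([-e[1],e[0]])
c=np.array((.5937,.1840)); insert(c+.0007*e-.0005*n,a+.007)
m.set_gripper(.06); q=m.get_ee_pos(); line(q[0],q[1],.15)
p=m.read_camera("wrist"); level(p,c,a,.05,.042); print(m.get_time())
E
```

```text
[(59, np.float64(59.1), np.float64(-1.0)), (58, np.float64(57.9), np.float64(-1.3)), (57, np.float64(56.9), np.float64(-0.5)), (56, np.float64(55.9), np.float64(-0.4)), (55, np.float64(54.9), np.float64(-1.1)), (54, np.float64(53.9), np.float64(-1.2)), (53, np.float64(53.0), np.float64(-1.5)), (52, np.float64(52.4), np.float64(2.6)), (51, np.float64(51.4), np.float64(3.9)), (50, np.float64(49.7), np.float64(0.8)), (49, np.float64(48.6), np.float64(-0.1)), (48, np.float64(47.6), np.float64(-0.6)), (47, np.float64(46.8), np.float64(0.6)), (46, np.float64(45.8), np.float64(0.7)), (45, np.float64(44.9), np.float64(-0.7)), (44, np.float64(44.0), np.float64(0.0)), (43, np.float64(43.9), np.float64(6.5)), (42, np.float64(43.8), np.float64(13.8))] F [-6.9  4.2 13. ] w 0.03999065121944696 t 74.0583
cap [227.5, 63.3, 63.4, 63.3]
corners [(1, 1, 230.5), (1, -1, 231.5), (-1, 1, 43.3), (-1, -1, 42.7)]
75.4917
```

Run:
```python
from jar import *
a=np.radians(6.45); e=np.array([np.cos(a),np.sin(a)]); n=np.array([-e[1],e[0]])
c=np.array((.4932,.1722))
p=jar((.3575,-.2303),np.radians(53.1),.054,.064,c,a,g=.029); save("bj.png",p)
T=np.array(m.get_ee_pos()); r,q=blob(p,T[2]-.012,T[2]+.008,c,.06); d=np.array(r[0])/1000-c
x=(q[:,:2]-c)@e; y=(q[:,:2]-c)@n; print("x max %.4f"%np.percentile(x,99.5),"y",np.percentile(y,[.5,99.5]),"yaw",r[2])
```

```text
cap [ 357.8 -230.1] [53.  53.4] body [ 357.5 -230.2] [64.6 64. ] 52.64529037475586
w 0.052277471777348546 61.933250427246094
w 0.052405952685940935
w over 0.051917037216312634 t 82.0417
held body [512. 174.] [27.1 64.3] 5.88 want [0.4932 0.1722] 6.45
x max 0.0320 y [-0.03185667  0.0310372 ] yaw 5.87526273727417
```

View pics/bj.png

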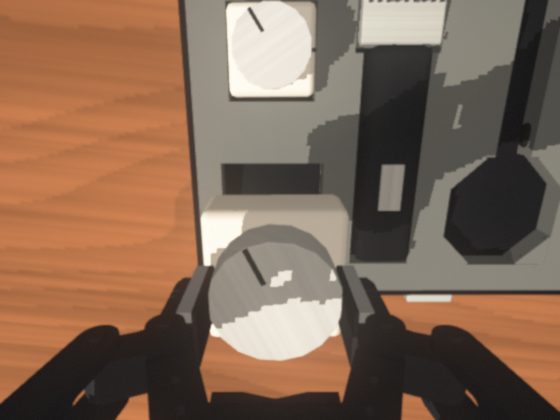

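The small jar sits in its cutout (270,48), with its tick at (314,48) and line at about 115° anticlockwise, i.e. roughly 2 rad loose. The big jar is held squarely at (275,290). I insert it now.

Run:
```python
from jar import *
a=np.radians(6.45); e=np.array([np.cos(a),np.sin(a)]); n=np.array([-e[1],e[0]])
c=np.array((.4932,.1722)); insert(c+.0003*n,a+.007,zend=.0405)
m.set_gripper(.07); q=m.get_ee_pos(); line(q[0],q[1],.15)
m.move_to([c[0]-.05,c[1],.22],dn(a))
p=m.read_camera("wrist"); level(p,c,a,.064,.054); level(p,(.5937,.1840),a,.05,.042); print(m.get_time()); save("jars.png",p)
```

```text
[(59, np.float64(59.1), np.float64(-0.2)), (58, np.float64(57.9), np.float64(-1.4)), (57, np.float64(56.9), np.float64(-1.2)), (56, np.float64(55.9), np.float64(-0.7)), (55, np.float64(54.9), np.float64(0.4)), (54, np.float64(53.9), np.float64(0.0)), (53, np.float64(52.9), np.float64(0.1)), (52, np.float64(51.9), np.float64(-0.4)), (51, np.float64(51.0), np.float64(-0.4)), (50, np.float64(50.2), np.float64(0.7)), (49, np.float64(49.2), np.float64(1.1)), (48, np.float64(48.0), np.float64(2.0)), (47, np.float64(46.8), np.float64(1.4)), (46, np.float64(45.7), np.float64(-1.1)), (45, np.float64(44.8), np.float64(-0.3)), (44, np.float64(43.9), np.float64(0.5)), (43, np.float64(42.9), np.float64(0.1)), (42, np.float64(42.1), np.float64(2.0)), (41, np.float64(42.0), np.float64(11.9)), (40, np.float64(41.9), np.float64(21.0))] F [-10.9  -0.1  19.7] w 0.05170339887897012 t 88.025
cap [63.4, 63.4, 63.5, 63.4]
corners [(1, 1, 43.2), (1, -1, 43.2), (-1, 1, 43.1), (-1, -1, 43.1)]
cap [63.5]
corners [(-1, 1, 43.5), (-1, -1, 43.3)]
89.8917
```

View pics/jars.png

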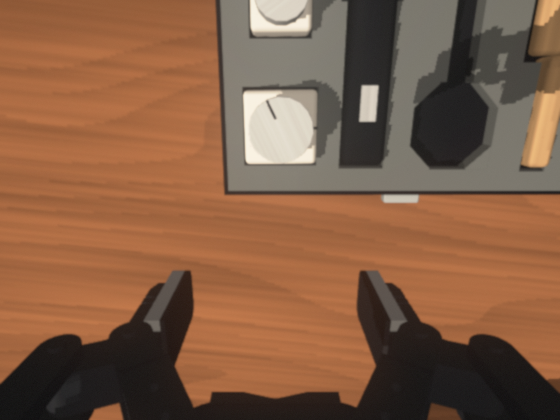

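Both jars are down (caps level at 62 mm after bias). The big jar's tick is at (317,128) and its line is at about 112° anticlockwise. I tighten by joint 6 alone, watching the wrist moment.

```bash
cat >> jar.py <<'E'
def tighten(c,dc,z,q0=-2.1,lim=.4):
    m.set_gripper(dc+.022); q1=np.arctan2(c[1],c[0]); yaw=q1+pi/2-q0
    m.move_to([c[0],c[1],.13],dn(yaw)); print("q6",m.get_joint_pos()[5]); line(c[0],c[1],z,v=.08); m.set_gripper(dc-.015,60)
    m.pause(.2); q=np.array(m.get_joint_pos()); qs=q[5]; t0=m.get_wrist_torque()[2]; pr=[]
    while q[5]<2.55:
        q[5]+=.08; m.move_joints(q); t=m.get_wrist_torque()[2]-t0; pr.append(round(float(t),2))
        if abs(t)>lim: break
    print("turned",round(m.get_joint_pos()[5]-qs,3),pr,"w",m.get_grip_width(),"F",np.round(m.get_force(),1),"t",m.get_time())
    m.set_gripper(dc+.022); line(c[0],c[1],.15)
E
python3 - <<'E'
from jar import *
a=np.radians(6.45); c=np.array((.4932,.1722))
tighten(c,.054,.043)
m.move_to([c[0]-.02,c[1],.22],dn(a)); p=m.read_camera("wrist"); save("bt.png",p[ "pixels"][:220,150:400].repeat(2,0).repeat(2,1)); level(p,c,a,.064,.054)
E
```

```text
q6 -2.1978533949805867
turned 2.396 [-0.0, -0.12, -0.1, -0.04, -0.07, -0.08, -0.07, -0.07, -0.1, -0.13, -0.1, -0.04, -0.08, -0.08, -0.11, -0.12, -0.08, -0.04, -0.06, -0.1, -0.09, -0.07, -0.08, -0.06, -0.1, 0.28, 0.2, -0.07, -0.08, 1.33] w 0.05180192569960007 F [ -5.6 -10.8  11.8] t 102.6833
cap [63.3, 63.5, 63.7, 303.7]
corners [(1, 1, 43.2), (1, -1, 42.9), (-1, 1, 43.1), (-1, -1, 42.9)]
```

View pics/bt.png

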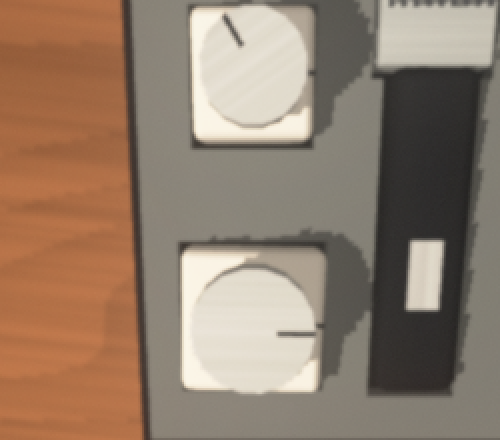

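The big jar's line (297,333) now meets the tick (320,326), and a firm stop was felt at 2.4 rad. Now the small one.

Run:
```python
from jar import *
a=np.radians(6.45); c=np.array((.5937,.1840))
tighten(c,.042,.0455)
m.move_to([.5,.12,.25],dn(a)); p=m.read_camera("wrist"); level(p,c,a,.05,.042); level(p,(.4932,.1722),a,.064,.054)
print(tops(p,(.5512,.1027),a),tops(p,(.5622,-.0584),a,halfw=.008))
save("st.png",p["pixels"][:300,100:500].repeat(2,0).repeat(2,1))
s=m.read_camera("side"); print([(np.round(x["xyz"],3).tolist(),round(x["score"],2)) for n in("candle","comb","ring_dish","scent") for x in m.mark_of(s,n)[:1]],m.get_time())
```

```text
q6 -2.182086140457907
turned 2.477 [0.06, 0.05, 0.07, 0.01, 0.01, -0.0, 0.01, 0.07, 0.05, 0.03, 0.03, 0.0, 0.02, 0.03, -0.0, 0.02, -0.05, 0.03, 0.0, 0.05, -0.0, 0.0, 0.02, 0.02, 0.03, -0.03, -0.0, 0.31, 0.09, 0.16, 0.47] w 0.03958157818633783 F [ -0.7 -11.9   8.2] t 118.5
cap [63.7, 63.8, 63.6, 64.1]
corners [(1, 1, 43.3), (1, -1, 44.0), (-1, 1, 42.9), (-1, -1, 43.2)]
cap [318.1, 63.3, 63.0, 279.2]
corners [(1, 1, 43.1), (1, -1, 42.7), (-1, 1, 43.0), (-1, -1, 43.0)]
[(np.float64(-0.09), 38.0), (np.float64(-0.06), 38.7), (np.float64(-0.03), 38.8), (np.float64(0.0), 38.4), (np.float64(0.03), 38.0), (np.float64(0.06), 33.5)] [(np.float64(-0.09), 37.4), (np.float64(-0.06), 38.4), (np.float64(-0.03), 38.5), (np.float64(0.0), 38.3), (np.float64(0.03), 38.7), (np.float64(0.06), 38.8)]
[([0.742, -0.22, -0.004], 0.7), ([0.562, 0.025, 0.01], 0.56), ([0.637, 0.448, 0.001], 0.61)] 121.35
```

View pics/st.png

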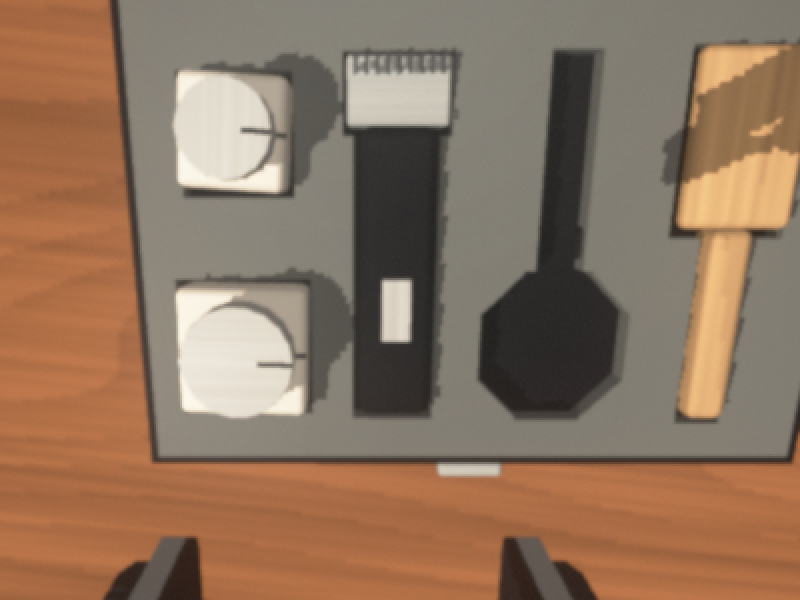

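Everything is seated; small jar line (257,131) and tick (285,136) look in line. Its stop was felt less firmly, so I regrip both caps for a confirming turn.

Run:
```python
from jar import *
a=np.radians(6.45)
tighten(np.array((.5937,.1840)),.042,.0455,q0=-.6,lim=.8)
tighten(np.array((.4932,.1722)),.054,.043,q0=-.6,lim=.8)
m.move_to([.53,.16,.25],dn(a)); p=m.read_camera("wrist"); save("fin.png",p["pixels"][:220,150:400].repeat(3,0).repeat(3,1)[:600,:750])
level(p,(.5937,.1840),a,.05,.042); level(p,(.4932,.1722),a,.064,.054); print(m.get_time())
```

```text
q6 -0.6817229825904847
turned 0.077 [1.17] w 0.03979202603331614 F [1.5 1.5 1.7] t 125.525
q6 -0.6980040802649071
turned 0.077 [1.15] w 0.05155729162312684 F [-0.4  0.1  1.4] t 129.7
cap [63.4, 63.3, 63.3, 63.5]
corners [(1, 1, 43.2), (1, -1, 42.9), (-1, 1, 43.1), (-1, -1, 42.9)]
cap [63.1, 63.2, 63.2, 63.3]
corners [(1, 1, 275.3), (1, -1, 42.5), (-1, 1, 43.3), (-1, -1, 42.9)]
133.1083
```

View pics/fin.png

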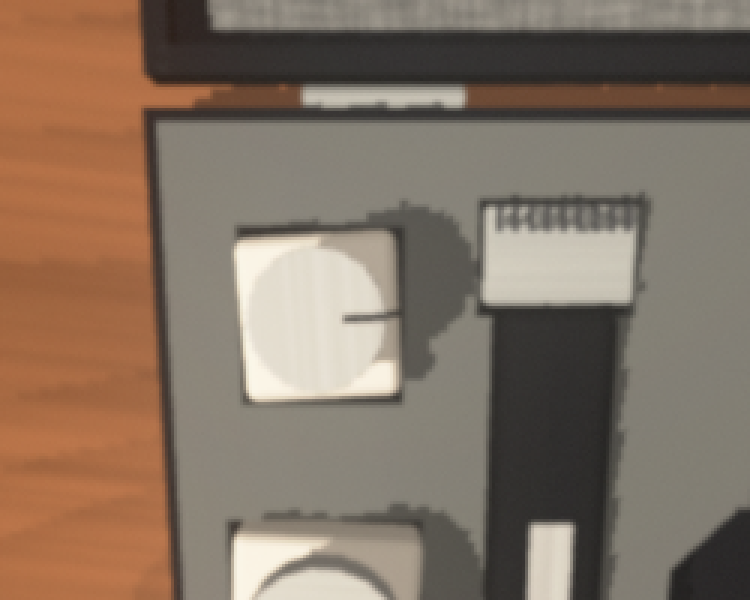

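Both caps hit the stop at once (over 1.1 N m), and the small jar's line (370,318) runs straight into its tick (393,314). Handing in.

```bash
python3 -c "
from bench import manip as m
print(m.job_done())"
```

```text
the job is handed in; nothing more can be done
None
```

I pressed both jars, the brush and the trimmer fully into their cutouts, screwed both caps to the stop and handed the job in at about 133 s; no mirror showed in any view, and I left the other things untouched.

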